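Battery into the cure monitor, door locked

ROBOT

A 6-joint arm with a two-finger parallel gripper is mounted at the origin on the work surface. World frame = base frame: x ahead of the robot, y to its left, z up, the work surface at z = 0. Lengths are in m, angles in rad, forces in N, time in s.
With the tool pointing down it reaches from about 0.25 to 0.775 m from the base axis. Payload 4 kg.
Tool frame: the origin (TCP) lies at the very end of the fingers, on their centre line; the grasp point (between the pads) lies 19 mm behind it (arm.grip_point_offset is the distance from the TCP to the grasp point, in m); z points along the fingers, y is the line along which they close (so a half turn about z gives the same grasp; the last joint's range is limited). The gripper opens to 94 mm and grips with 3 to 60 N. Pads are 16 mm wide; open, the fingers measure 119 mm over their backs; the gripper's body (75 mm by 177 mm) begins 78 mm behind the grasp point.
Start: joints at [1.222, 0.087, 1.371, -0, 1.684, -0.103], TCP at [0.134, 0.533, 0.206] pointing down, gripper open.
Joint ranges: [-3.1, 3.1], [-0.76, 2.03], [0.27, 2.55], [-1.08, 4.22], [0.17, 2.65], [-2.57, 2.57]. Speed limits (rad/s): [2.79, 2.79, 3.14, 3.14, 3.14, 3.14].

INTERFACE

Orientations are given as a unit quaternion [x, y, z, w].
In Python, from cell import monitor, vision, arm gives the robot as it stands.
- The arm moves only by the tool play_rows, never from a script. Its argument "plan" is a list of rows, each a list of 7 numbers: the shift along the tool's x, y, z in mm, then the turn, a rotation vector about the tool's x, y, z in rad, then the finger opening in mm, from 0 to 94. In form: [[x, y, z, ax, ay, az, hand], ...]. A call has exactly 10 rows; each row shifts and turns the commanded pose from where the row before left it, along the tool's axes as they then stand; what a row does not reach is not made up. A row lasts 1/12 s, in which the tool goes at most 41.7 mm and 7.16 degrees, less where a joint would pass 70% of its speed; a pose out of reach is approached as far as the arm can. A call is refused whole if a number of a shift passes 41.7 or a number of a turn 0.125, either way. A call with a gripper value outside its range is refused whole. The fingers move at their own pace and stop on an object; the grip force is fixed at half the most. Time passes only in rows, so rows that do not move let the fingers close, or fill a call up. It gives the time, the measured TCP pose, the force, the opening and the grip force at its end, in the units of the state.
- monitor.sense(): the state, without advancing time (a new reading comes with each control period).
- vision.capture(name): name is "scene" or "top"; returns the picture (480x640x3 uint8, red, green, blue); there is no depth.
- vision.calibration(name): a dict with "camera_matrix" (3x3 intrinsics, pixels), "k1" (the pictures are not rectified: a ray, as slopes to the right and down, at radius r is drawn at 1 + k1 r^2 times it, then the intrinsics apply), "world_from_camera" (4x4, takes a point from camera to world coordinates). Camera axes: x right, y up, looking along -z (the intrinsics and any distortion apply to the point x, -y, -z); pixel columns grow to the right and rows downward; lengths in m; the calibration is good to about 2 mm. A picture is of the moment at which its call begins. calibration takes no time and is no camera call.
- arm.close_job(): hands the job in; it is judged then, once.
The state is a dict: "clock": time; "joint_pos": joint angles; "qvel": joint speeds; "joint_torque": joint torques, N m; "ee_pos": TCP position; "eef_rot": TCP orientation; "ft_force": force on the tool from outside, world axes, zero at the start; "torque": the same for the moment, N m; "grip_width": finger opening in m; "grasp_force": force on a finger pad.
Only numpy, scipy, OpenCV 4.12 (cv2) and the standard library are available. Lean on these libraries where they do the work, as an engineer would, in place of code of your own. Each camera call takes 0.05 s, during which the arm holds its last target. There are 200 camera calls.

TASK

Get the cure monitor ready for the next layup: lower the yellow battery pack gently into its bay in the grey instrument box, then swing the box's door shut and lock it with the red wing knob. The knob's cross-pin only goes in when the wing is in line with the slot, so line it up, push the knob right in, and turn it a quarter turn clockwise to its stop so that it stays locked when you let go; do not disturb the other things on the bench.

Things in the scene. Friction and masses are not known exactly. Their poses are not given: they have to be found in the camera images.
- monitor: The cure monitor: light grey instrument box lying on its back, open side up, 250 mm (its x) by 170 mm (its y) by 96 mm high (rim), walls 4 mm, fixed to the bench but turned up to 0.2 rad from place to place. Origin: centre of its underside, z up. The battery bay is in its -x half, fixed electronics (up to 42 mm above the inner floor) in its +x half; the door is hinged along its -y edge, the latch bracket is at the middle of its +y wall.
- bay (a point): Centre of the battery bay, on the inner floor (6 mm above the bench), axes as the box. The bay is a black frame 20 mm high, 81 mm (x) by 125 mm (y) inside.
- slot (a point): Centre of the slot in the steel latch bracket (50 mm along x, standing 42 mm in from the +y wall), on the bracket's top face (82.5 mm above the bench, 14.5 mm below the shut door's inner face); the slot is 36 mm long along the box's x and 8.5 mm wide. Lies straight under the knob's axis when the door is shut. Axes as the box.
- hinge_line (a point): Middle of the door's hinge axis, on the box's -y rim edge, 97 mm above the bench; the axis runs along the box's x. Axes as the box (it does not turn with the door).
- door (a joint): Door angle, rad: 0 shut flat on the box, about 1.57 upright, starts 1.45 to 1.75, stop at 2.0. The door is a panel 250 mm (x) by 170 mm, 5 mm thick, hinged on hinge_line at its inner face; it swings over towards the box's +y to shut. Its hinge is stiff: it stays where it is left, and up to 7 N at its free edge moves it.
- door_edge (a point): Middle of the door's free edge (opposite the hinge) on its outer face; axes turn with the door: x along the hinge, z out of the outer face, y from the hinge to the free edge.
- wing (a point): The red wing knob's grip point, on the knob's axis, 40 mm from the door's inner face (35 mm from its outer face) while the knob is sprung out, 25 mm in from the middle of the door's free edge. The wing is a bar 60 mm long (this point's x), 12 mm thick (y) and 24 mm high, its top 8 mm beyond this point, its underside 19 mm off the door's outer face while sprung out. z points out of the door. The steel cross-pin below the door (30 mm long, 5 mm thick) lies parallel to the wing.
- latch_turn (a joint): Turn of the knob, rad, clockwise seen from outside (from above with the door shut): 0 wing along the box's x, in line with the slot (black marks on the door); 1.571 locked, wing square to the slot (red marks), where it meets its stop; lower stop -0.7. Starts 0.5 to 1.25, so the pin lies across the slot. Stiff enough to stay where it is left (0.04 N m). The pin goes in freely when within 0.12 rad of 0; well off line it stops on the bracket.
- latch_push (a joint): How far the knob is pushed in, m: 0 sprung out, 0.0135 fully in (spring 4 N growing to 8 N). Across the slot it stops on the bracket at about 0.0025. Turn it while held fully in: behind the 3 mm bracket plate are ridges 1.5 mm high over which the pin must pass; let go at the locked stop, it springs back to about 0.010 and is held there by the bracket.
- battery: Yellow battery pack with black ends, 72 mm (x) by 116 mm (y) by 40 mm high, 0.35 to 0.7 kg, with a black carrying bar across its top, along y: the bar is 14 mm thick (x), 86 mm long, from 54 to 68 mm above the pack's underside, open beneath between its two end posts (62 mm apart). Origin: centre of the underside, z up. Lies loose on the bench, upright; it may go into the bay either way round, its long side along the bay's y.
- mixing_cup: Bystander: white plastic mixing cup, 80 mm across, 85 mm high, loose; origin at the centre of its underside. Stands near the battery pack (the two swap places).
- spray_a: Bystander: dark blue aerosol can with a white cap, 53 mm across, 182 mm high, loose, standing beyond the box; origin at the centre of its underside.
- spray_b: Bystander: a second aerosol can like spray_a, beside it.
- scale: Bystander: white bench scale, 190 by 140 by 38 mm, loose, on the left; origin at the centre of its underside.
- parts_tray: Bystander: cardboard tray of red parts, 140 by 220 by 75 mm, loose, beyond the box; origin at the centre of its underside.
- laminate_panel: Bystander: brown sample panel, 150 by 240 by 6 mm, lying flat on the right; origin at the centre of its underside.
- lam_brush: Bystander: brush 200 mm long lying on the right; origin near its middle.
Mind the look-alikes: they are no part of the job. Several things have the shape of the battery; the one meant has the colours described above.

How it is judged:
On the way, in this order (a step that is already met when the one before it is completed fails the run):
1. the battery pack lies flat on the floor of its bay (horizontal distance between battery and bay below 0.01 m and z of battery in the frame of bay below 0.004 m and angle between battery's own z axis and vertical below 0.06 rad and angle between the y axis of battery and the y axis of monitor, either way round below 0.15 rad), for 0.2 s.
2. the door is shut over it (value of joint door below 0.03 rad), for 0.2 s.
At the end, for the whole second after the job is handed in: The battery pack lies flat on the floor of its bay (centre within 10 mm, long side along the bay); the door is shut (within 0.03 rad); the knob has been pushed through the slot and turned to the locked stop (within 0.17 rad), its pin held behind the bracket (knob still at least 8 mm in by itself) (all of step 1 and value of joint door below 0.03 rad and value of joint latch_push above 0.008 m and value of joint latch_turn above 1.4 rad and linear speed of battery below 0.02 m/s); the robot touches nothing.
It fails at once if the battery pack is dropped into the box: it comes down into its bay faster than 0.6 m/s (a fall of about 20 mm) (horizontal distance between battery and bay below 0.03 m and z of battery in the frame of bay below 0.08 m and linear speed of battery above 0.6 m/s).
It fails at once if another thing on the bench is pushed more than 40 mm or tipped over (distance of any of mixing_cup, spray_a, spray_b, scale, parts_tray, laminate_panel, lam_brush from where it was at the start of the episode above 0.04 m or angle between any of mixing_cup, spray_a, spray_b's own z axis and vertical above 0.6 rad).
It also fails if it takes over 64 s, if anything falls off the work surface, if the arm or the gripper's body presses on something with over 40 N, if the wrist force passes 120 N, or if a joint passes its speed limit or range.

## Working session

There is one attempt and no reset: what is moved stays moved. The work goes in short steps, Python scripts to look and compute and a tool call to move; the robot and the scene stay as the last step left them, time stands still between calls to the robot, and variables do not carry over. Pictures are saved under pics/ and viewed, at most 10 in all, crops included, and the job is handed in when it is done.

Besides the shell and the picture viewer there is one more tool, called as name([rows], argument=value, ...), one row to a line, values as JSON. play_rows: Moves the arm, as the interface text tells. Its arguments: {"type":"object","properties":{"plan":{"type":"array","items":{"type":"array","items":{"type":"number"}}}},"required":["plan"]}

```bash
ls; mkdir -p pics; python3 - <<'E'
from cell import monitor, vision, arm
import cv2
for n in ("scene","top"):
    im=vision.capture(n); cv2.imwrite(f"pics/{n}0.png",im[:,:,::-1]); c=vision.calibration(n); print(n,c)
print(monitor.sense())
E
```

```text
pics
scene {'camera_matrix': array([[509.02718103,   0.        , 322.4789202 ],
       [  0.        , 509.02718103, 236.90873581],
       [  0.        ,   0.        ,   1.        ]]), 'k1': -0.042600932264449914, 'world_from_camera': array([[ 0.84261071, -0.36940198,  0.39185375,  1.10738946],
       [ 0.53829443,  0.55654131, -0.63285139, -0.90979126],
       [ 0.01569376,  0.74418005,  0.6677947 ,  1.04595335],
       [ 0.        ,  0.        ,  0.        ,  1.        ]])}
top {'camera_matrix': array([[545.73161964,   0.        , 313.41237234],
       [  0.        , 545.73161964, 233.09316767],
       [  0.        ,   0.        ,   1.        ]]), 'k1': -0.09626010016482568, 'world_from_camera': array([[-1.28640208e-02,  9.89947111e-01, -1.40851818e-01,
         3.46261018e-01],
       [-9.99895616e-01, -1.36622072e-02, -4.70128532e-03,
         3.52519175e-04],
       [-6.57837054e-03,  1.40776637e-01,  9.90019527e-01,
         1.50261684e+00],
       [ 0.00000000e+00,  0.00000000e+00,  0.00000000e+00,
         1.00000000e+00]])}
{'clock': 0.1, 'joint_pos': array([ 1.22186517e+00,  8.78934804e-02,  1.37208821e+00, -1.03273921e-05,
        1.68358490e+00, -1.03114916e-01]), 'qvel': array([-0.0002392 , -0.00151744, -0.00511044, -0.00139876,  0.00184763,
        0.00188666]), 'joint_torque': array([ 2.24042575e-03, -3.41251981e+01, -3.03302586e+01,  7.20385252e-02,
        3.03646596e-02, -1.02422089e-04]), 'ee_pos': array([0.13369041, 0.53300345, 0.20442201]), 'eef_rot': array([ 1.22599415e-01,  9.92455747e-01, -9.63014715e-04, -2.16182019e-04]), 'ft_force': array([ 0.15867956, -0.31607345, -0.4327594 ]), 'torque': array([ 0.03433516,  0.04672153, -0.02252224]), 'grasp_force': 0.0, 'grip_width': 0.09381497081506406}
```

View pics/scene0.png

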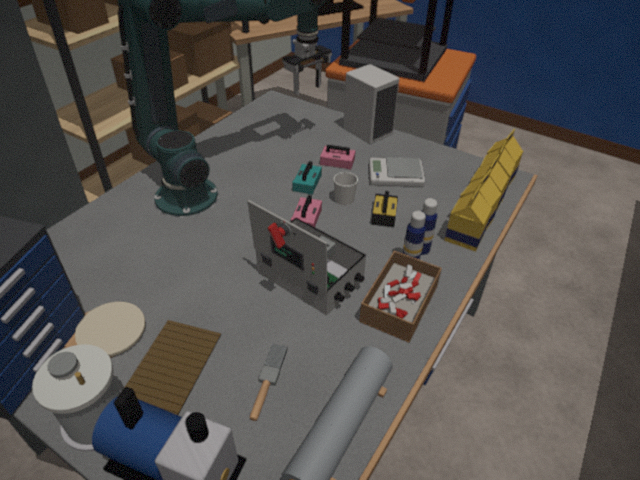

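View pics/top0.png

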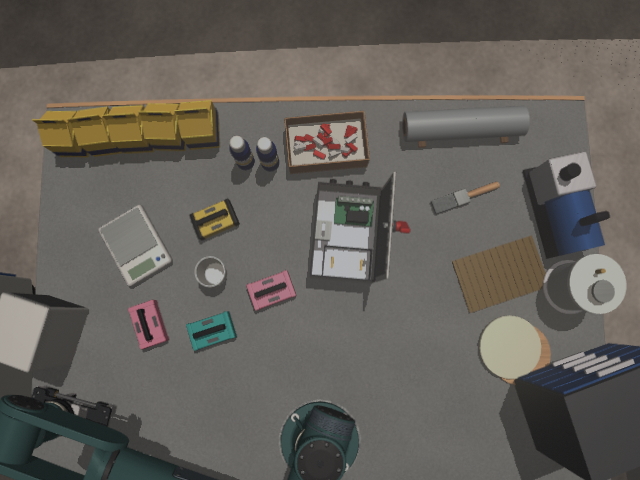

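The top view shows the yellow battery at about (214,219), the box at (345,235) with its door upright on the right and the red knob at (402,227), and the cup at (210,271). I'll look closer.

```bash
cat > h.py <<'E'
import numpy as np, cv2
from cell import monitor, vision, arm
C={n:vision.calibration(n) for n in("scene","top")}
def proj(n,P):
    c=C[n];W=c["world_from_camera"];q=(np.atleast_2d(P)-W[:3,3])@W[:3,:3]
    s=np.c_[q[:,0]/-q[:,2],-q[:,1]/-q[:,2]];s=s*(1+c["k1"]*(s**2).sum(1,keepdims=True));K=c["camera_matrix"]
    return s@K[:2,:2].T+K[:2,2]
def unproj(n,uv,z):
    c=C[n];K=c["camera_matrix"];W=c["world_from_camera"]
    d=(np.atleast_2d(np.float64(uv))-K[:2,2])/K[0,0];s=d.copy()
    for _ in range(8): s=d/(1+c["k1"]*(s**2).sum(1,keepdims=True))
    r=np.c_[s[:,0],-s[:,1],-np.ones(len(s))]@W[:3,:3].T
    t=(z-W[2,3])/r[:,2];return W[:3,3]+t[:,None]*r
def Rz(a):
    c,s=np.cos(a),np.sin(a);return np.array([[c,-s,0],[s,c,0],[0,0,1.]])
E
python3 - <<'E'
import cv2
im=cv2.imread("pics/top0.png")
cv2.imwrite("pics/a.png",cv2.resize(im[170:300,180:420],None,fx=3.3,fy=3.3,interpolation=cv2.INTER_CUBIC))
im=cv2.imread("pics/scene0.png")
cv2.imwrite("pics/b.png",cv2.resize(im[180:320,235:415],None,fx=4.2,fy=4.2,interpolation=cv2.INTER_CUBIC))
E
```

```text
(no output)
```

View pics/a.png

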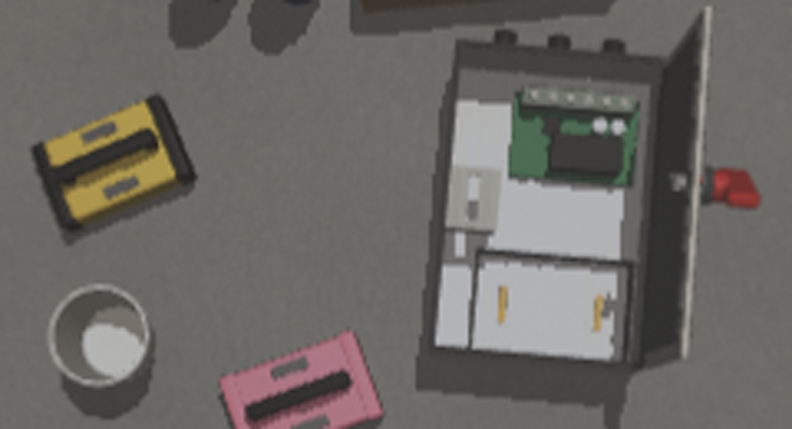

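View pics/b.png

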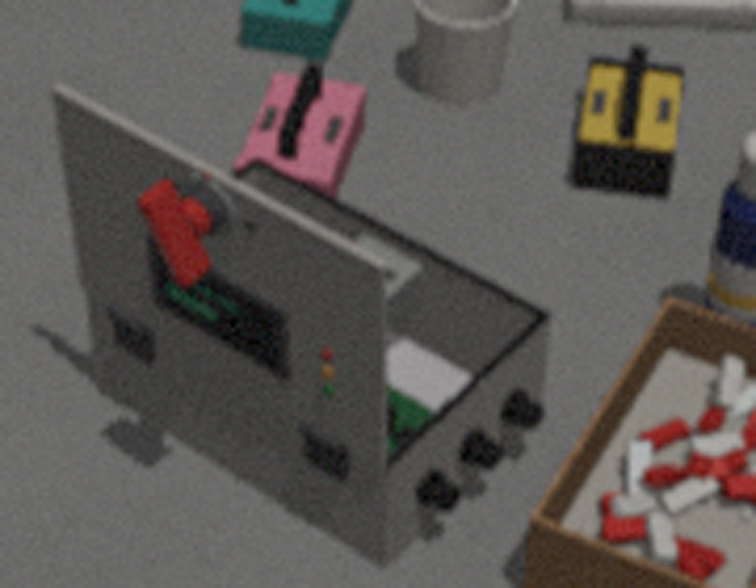

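The crops show the battery with its bar running from about (58,172) to (150,140) in the top crop, the box rim, the bay, the bracket, and the door just about upright with a tilted wing. Next I fit the poses to these points.

```bash
cat > fit.py <<'E'
from h import *
from scipy.optimize import least_squares
T=lambda u,v:np.array([180+u/3.3,170+v/3.3]); S=lambda u,v:np.array([235+u/4.2,180+v/4.2])
def box(p,L): return np.array([p[0],p[1],0])+Rz(p[2])@np.array(L)
def door(p,q,l): # l: x, dist from hinge, out of inner face
    c,s=np.cos(q),np.sin(q); # shut: along +y, out=+z
    return box(p,[l[0],-.085+l[1]*c-l[2]*s,.097+l[1]*s+l[2]*c])
bo=[("top",(-.125,.085,.096),T(434,352)),("top",(.125,.085,.096),T(458,41)),("scene",(.125,.085,.096),S(548,316)),("scene",(-.125,.085,.096),S(250,165)),("scene",(.125,-.085,.002),S(385,565))]
do=[("top",(.125,.17,.005),T(710,8)),("top",(-.125,.17,.005),T(687,356)),("scene",(-.125,.17,.005),S(55,88)),("scene",(.125,.17,.005),S(383,270)),
 ]
def wingpt(p,q,t,l): # l in wing frame; clockwise from outside
    x,y=l[0]*np.cos(t)+l[1]*np.sin(t),-l[0]*np.sin(t)+l[1]*np.cos(t)
    return door(p,q,(x,.145+y,.040+l[2]))
wo=[((.03,0,.008),S(197,278)),((-.03,0,.008),S(153,193))]
if __name__=="__main__":
    f=lambda a:np.concatenate([proj(n,box(a,l))[0]-uv for n,l,uv in bo]+[proj(n,door(a,a[3],l))[0]-uv for n,l,uv in do])
    r=least_squares(f,[.47,-.08,0,1.57],loss="soft_l1");a=r.x;print("box",a,"\n",f(a).reshape(-1,2).round(1))
    g=lambda t:np.concatenate([proj("scene",wingpt(a,a[3],t[0],l))[0]-uv for l,uv in wo])
    for t0 in(.5,1.2): r=least_squares(g,[t0]);print("turn",r.x,r.fun.round(1),"grip",wingpt(a,a[3],r.x[0],(0,0,0)))
    # bay frame top (z=.026) inner corners, bracket slot
    P=unproj("top",[T(483,262),T(627,270),T(622,355),T(472,348)],.026);print("bay corners box fr",((P-[a[0],a[1],0])@Rz(a[2])).round(4))
    P=unproj("top",[T(474,196)],.0825);print("slot box fr",((P-[a[0],a[1],0])@Rz(a[2])).round(4), P)
    def bat(b,l): return np.array([b[0],b[1],0])+Rz(b[2])@np.array(l)
    bb=[("top",(0,.043,.068),T(56,173)),("top",(0,-.043,.068),T(152,138)),("top",(.036,.058,.04),T(36,147)),("top",(.036,-.058,.04),T(157,96)),("top",(-.036,.058,.04),T(68,226)),
     ("scene",(0,-.043,.066),S(632,135)),("scene",(0,.043,.066),S(640,50)),("scene",(.036,-.058,.04),S(670,152)),("scene",(-.036,-.058,.04),S(580,145))]
    g=lambda b:np.concatenate([proj(n,bat(b,l))[0]-uv for n,l,uv in bb])
    r=least_squares(g,[.5,.25,.3],loss="soft_l1");print("bat",r.x,"\n",g(r.x).reshape(-1,2).round(1))
    im=cv2.imread("pics/top0.png")
    def dr(im,n,Ps,cl=1): cv2.polylines(im,[np.int32(np.round(proj(n,np.array(Ps))*16))],bool(cl),(0,255,0),1,shift=4)
    out=[]
    for n,(y0,y1,x0,x1) in(("top",(165,300,185,420)),("scene",(175,320,235,420))):
        im=cv2.imread(f"pics/{n}0.png")
        k=3; im=cv2.resize(im,None,fx=k,fy=k,interpolation=cv2.INTER_CUBIC)
        def D(Ps,col=(0,255,0)): cv2.polylines(im,[np.int32(np.round((proj(n,np.array(Ps))*k+1)*16))],True,col,1,cv2.LINE_AA,4)
        R=lambda hx,hy,z,cx=0,cy=0:[(cx+hx,cy+hy,z),(cx-hx,cy+hy,z),(cx-hx,cy-hy,z),(cx+hx,cy-hy,z)]
        D([box(a,l) for l in R(.125,.085,.096)]); D([door(a,a[3],l) for l in R(.125,.085,.005,0,.085)],(255,0,255))
        D([bat(r.x,l) for l in R(.036,.058,.04)]);D([bat(r.x,l) for l in R(.007,.043,.068)])
        out.append(im[y0*k:y1*k,x0*k:x1*k])
    w=max(o.shape[1] for o in out);out=[np.pad(o,((0,0),(0,w-o.shape[1]),(0,0))) for o in out]
    o=np.vstack(out);cv2.imwrite("pics/c.png",cv2.resize(o,None,fx=.7,fy=.7,interpolation=cv2.INTER_AREA))
E
python3 fit.py
```

```text
box [ 0.55198828 -0.08097424 -0.09169431  1.59026201] 
 [[-0.7 -0.8]
 [-0.4 -1.1]
 [-0.7 -0.3]
 [-0.6 -1.6]
 [-1.   1.4]
 [-0.4 -2.4]
 [ 0.3 -0.7]
 [-2.1 -0.5]
 [-0.4 -1.1]]
turn [1.08089834] [-4.3  2.7 -4.1  1.5] grip [ 0.5402848  -0.20825206  0.24119395]
turn [1.08090523] [-4.3  2.7 -4.1  1.5] grip [ 0.5402848  -0.20825206  0.24119395]
bay corners box fr [[-0.0457  0.0497  0.026 ]
 [-0.0431 -0.0692  0.026 ]
 [-0.1133 -0.0697  0.026 ]
 [-0.1171  0.0533  0.026 ]]
slot box fr [[0.0002 0.0613 0.0825]] [[ 0.55776125 -0.01992523  0.0825    ]]
bat [0.60063051 0.27909319 0.41731005] 
 [[ 0.1  0.1]
 [ 0.3 -2.5]
 [-1.7  0.1]
 [ 0.3 -1.9]
 [-1.2 -0.1]
 [-1.2 -4.7]
 [-1.5 -0.9]
 [ 0.2  2. ]
 [-1.5  1.2]]
```

View pics/c.png

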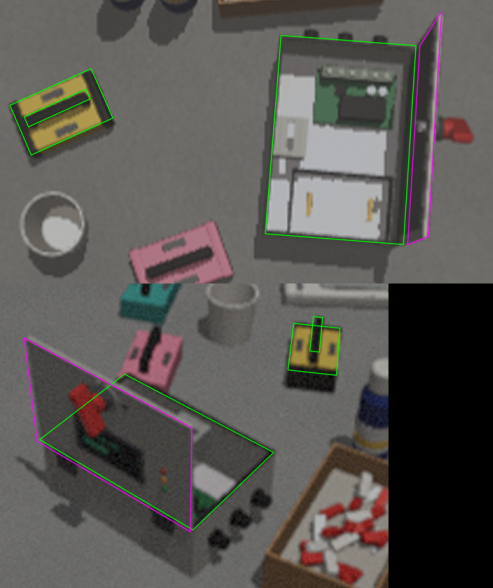

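The overlay matches the box rim, door and battery well. I'll refine the bay with intensity profiles, and the battery from its yellow area, before moving.

```bash
python3 - <<'E'
from h import *
from fit import box
from scipy.optimize import minimize
a=[.552,-.081,-.0917]
im=cv2.imread("pics/top0.png");g=cv2.cvtColor(im,cv2.COLOR_BGR2GRAY).astype(np.float32)
def samp(P): uv=proj("top",P).astype(np.float32);return cv2.remap(g,uv[:,:1],uv[:,1:],cv2.INTER_LINEAR).ravel()
z=.026
for nm,rng,mk in(("x",np.arange(-.130,-.02,.002),lambda s:[(s,y,z) for y in np.linspace(-.05,.03,15)]),("y",np.arange(-.09,.09,.002),lambda s:[(x,s,z) for x in np.linspace(-.10,-.055,10)])):
    print(nm,[(round(s*1000),int(np.median(samp(np.array([box(a,l) for l in mk(s)]))))) for s in rng])
hsv=cv2.cvtColor(im,cv2.COLOR_BGR2HSV);m=cv2.inRange(hsv,(18,90,60),(35,255,255));m[:195]=0;m[245:]=0;m[:,:185]=0;m[:,245:]=0
m=cv2.morphologyEx(m,cv2.MORPH_CLOSE,np.ones((7,7)));c=max(cv2.findContours(m,0,2)[0],key=cv2.contourArea)
r=cv2.minAreaRect(c);q=unproj("top",cv2.boxPoints(r),.04);print(r,"\n",q.round(4),q.mean(0),[np.linalg.norm(q[i]-q[i-1]).round(4) for i in range(4)],[np.arctan2(*(q[i]-q[i-1])[1::-1]).round(3) for i in range(4)])
# dark bar
m2=((g<60)&(m>0)).astype(np.uint8);c=max(cv2.findContours(m2,0,2)[0],key=cv2.contourArea);r=cv2.minAreaRect(c);q=unproj("top",cv2.boxPoints(r),.066);print(r,q.mean(0),[np.linalg.norm(q[i]-q[i-1]).round(4) for i in range(4)])
from scipy.spatial.transform import Rotation as Ro
print(Ro.from_quat(monitor.sense()["eef_rot"]).as_matrix().round(3))
print("cans",unproj("top",[(243,165),(267,165)],0), unproj("top",[(238,142),(265,144)],.182))
E
```

```text
x [(-130, 70), (-128, 69), (-126, 68), (-124, 66), (-122, 64), (-120, 63), (-118, 92), (-116, 135), (-114, 166), (-112, 178), (-110, 178), (-108, 178), (-106, 178), (-104, 178), (-102, 178), (-100, 178), (-98, 178), (-96, 178), (-94, 178), (-92, 178), (-90, 178), (-88, 178), (-86, 178), (-84, 178), (-82, 178), (-80, 178), (-78, 178), (-76, 178), (-74, 178), (-72, 178), (-70, 178), (-68, 178), (-66, 178), (-64, 178), (-62, 178), (-60, 178), (-58, 178), (-56, 178), (-54, 178), (-52, 178), (-50, 178), (-48, 178), (-46, 162), (-44, 137), (-42, 110), (-40, 91), (-38, 73), (-36, 74), (-34, 116), (-32, 156), (-30, 173), (-28, 178), (-26, 178), (-24, 178), (-22, 178)]
y [(-90, 48), (-88, 48), (-86, 47), (-84, 50), (-82, 58), (-80, 64), (-78, 67), (-76, 74), (-74, 72), (-72, 57), (-70, 57), (-68, 84), (-66, 101), (-64, 104), (-62, 104), (-60, 132), (-58, 166), (-56, 171), (-54, 167), (-52, 169), (-50, 165), (-48, 157), (-46, 154), (-44, 158), (-42, 172), (-40, 176), (-38, 177), (-36, 177), (-34, 178), (-32, 178), (-30, 178), (-28, 178), (-26, 178), (-24, 178), (-22, 178), (-20, 178), (-18, 17
[... 715 characters left out ...]
0.2512 0.04  ]
 [0.5787 0.2212 0.04  ]
 [0.5435 0.3078 0.04  ]] [0.59684407 0.27967956 0.04      ] [np.float64(0.0776), np.float64(0.0943), np.float64(0.0776), np.float64(0.0936)] [np.float64(0.407), np.float64(-1.184), np.float64(-2.744), np.float64(1.957)]
((211.56199645996094, 217.34259033203125), (6.419491291046143, 31.778472900390625), 66.50143432617188) [0.59711655 0.27983523 0.066     ] [np.float64(0.0176), np.float64(0.0852), np.float64(0.0177), np.float64(0.085)]
[[-0.97   0.243 -0.001]
 [ 0.243  0.97  -0.002]
 [ 0.    -0.002 -1.   ]]
cans [[0.75831686 0.20513363 0.        ]
 [0.75713189 0.13674927 0.        ]] [[0.7684153  0.1935071  0.182     ]
 [0.76190647 0.12534272 0.182     ]]
```

```bash
cat > plan.py <<'E'
# usage: plan.py step_mm "x y z toolY_angle hand" ...   (mm, rad; tool pointing down) from measured pose
import sys
from h import *
from scipy.spatial.transform import Rotation as Ro
s=monitor.sense();p=s["ee_pos"]*1000;R=Ro.from_quat(s["eef_rot"]).as_matrix();th=np.arctan2(R[1,1],R[0,1])
print("t",s["clock"],"p",p.round(1),"th",th.round(3),"F",s["ft_force"].round(1),"w",round(s["grip_width"]*1000,1),"g",s["grasp_force"],"q",s["joint_pos"].round(2),"tilt",R[:,2].round(4))
step=float(sys.argv[1]) if len(sys.argv)>1 else 30;rows=[]
for w in sys.argv[2:]:
    x,y,z,t,h=map(float,w.split());d=np.array([x,y,z])-p;dt=(t-th+np.pi/2)%np.pi-np.pi/2
    n=max(1,int(np.ceil(max(np.linalg.norm(d)/step,abs(dt)/.115))))
    for i in range(n):
        a=th+dt*i/n; ty=np.array([np.cos(a),np.sin(a),0]);tx=np.array([-np.sin(a),np.cos(a),0]) # x = y cross z(down)
        e=d/n;rows.append([round(float(e@tx),1),round(float(e@ty),1),round(float(-e[2]),1),0,0,round(-dt/n,3),h])
    p=np.array([x,y,z]);th+=dt
# tool x check
if rows: print("txchk",R[:,0].round(2),[-np.sin(np.arctan2(R[1,1],R[0,1])).round(2),np.cos(np.arctan2(R[1,1],R[0,1])).round(2)]);print(len(rows));[print(str(rows[i:i+10]).replace(" ","")) for i in range(0,len(rows),10)]
E
python3 plan.py 27 "597 280 150 .41 60" "597 280 44 .41 60"
```

```text
t 0.1 p [133.7 533.  204.4] th 1.325 F [ 0.2 -0.3 -0.4] w 93.8 g 0.0 q [ 1.22  0.09  1.37 -0.    1.68 -0.1 ] tilt [-7.0e-04 -1.9e-03 -1.0e+00]
txchk [-0.97  0.24  0.  ] [np.float64(-0.97), np.float64(0.24)]
24
[[-25.5,-6.6,2.7,0,0,np.float64(0.046),60.0],[-25.8,-5.5,2.7,0,0,np.float64(0.046),60.0],[-26.0,-4.3,2.7,0,0,np.float64(0.046),60.0],[-26.2,-3.1,2.7,0,0,np.float64(0.046),60.0],[-26.3,-1.9,2.7,0,0,np.float64(0.046),60.0],[-26.4,-0.7,2.7,0,0,np.float64(0.046),60.0],[-26.4,0.5,2.7,0,0,np.float64(0.046),60.0],[-26.3,1.7,2.7,0,0,np.float64(0.046),60.0],[-26.2,2.9,2.7,0,0,np.float64(0.046),60.0],[-26.1,4.1,2.7,0,0,np.float64(0.046),60.0]]
[[-25.8,5.3,2.7,0,0,np.float64(0.046),60.0],[-25.6,6.5,2.7,0,0,np.float64(0.046),60.0],[-25.3,7.7,2.7,0,0,np.float64(0.046),60.0],[-24.9,8.8,2.7,0,0,np.float64(0.046),60.0],[-24.4,9.9,2.7,0,0,np.float64(0.046),60.0],[-24.0,11.1,2.7,0,0,np.float64(0.046),60.0],[-23.4,12.1,2.7,0,0,np.float64(0.046),60.0],[-22.9,13.2,2.7,0,0,np.float64(0.046),60.0],[-22.2,14.2,2.7,0,0,np.float64(0.046),60.0],[-21.6,15.2,2.7,0,0,np.float64(0.046),60.0]]
[[0.0,0.0,26.5,0,0,np.float64(-0.0),60.0],[0.0,0.0,26.5,0,0,np.float64(-0.0),60.0],[0.0,0.0,26.5,0,0,np.float64(-0.0),60.0],[0.0,0.0,26.5,0,0,np.float64(-0.0),60.0]]
```

play_rows([
  [-25.5,-6.6,2.7,0,0,0.046,60],
  [-25.8,-5.5,2.7,0,0,0.046,60],
  [-26,-4.3,2.7,0,0,0.046,60],
  [-26.2,-3.1,2.7,0,0,0.046,60],
  [-26.3,-1.9,2.7,0,0,0.046,60],
  [-26.4,-0.7,2.7,0,0,0.046,60],
  [-26.4,0.5,2.7,0,0,0.046,60],
  [-26.3,1.7,2.7,0,0,0.046,60],
  [-26.2,2.9,2.7,0,0,0.046,60],
  [-26.1,4.1,2.7,0,0,0.046,60],
])

```text
clock: 0.93
ee_pos: [0.3658, 0.4055, 0.1778]
eef_rot: [0.347, 0.938, -0.0, -0.0]
ft_force: [-0.6, -0.9, 0.1]
grip_width: 0.0601
grasp_force: 0.0
```

play_rows([
  [-25.8,5.3,2.7,0,0,0.046,60],
  [-25.6,6.5,2.7,0,0,0.046,60],
  [-25.3,7.7,2.7,0,0,0.046,60],
  [-24.9,8.8,2.7,0,0,0.046,60],
  [-24.4,9.9,2.7,0,0,0.046,60],
  [-24,11.1,2.7,0,0,0.046,60],
  [-23.4,12.1,2.7,0,0,0.046,60],
  [-22.9,13.2,2.7,0,0,0.046,60],
  [-22.2,14.2,2.7,0,0,0.046,60],
  [-21.6,15.2,2.7,0,0,0.046,60],
])

```text
clock: 1.77
ee_pos: [0.5969, 0.2782, 0.1505]
eef_rot: [0.551, 0.834, -0.001, -0.0]
ft_force: [-0.2, -0.5, 0.8]
grip_width: 0.0601
grasp_force: 0.0
```

```bash
sed -i 's/round(-dt\/n,3)/round(float(-dt\/n),3)/' plan.py; python3 plan.py 20 "597 280 95 .41 60"  "597 280 44 .41 60"
```

```text
t 1.7667 p [596.9 278.2 150.5] th 0.403 F [-0.2 -0.5  0.8] w 60.1 g 0.0 q [ 0.35  0.35  1.17  0.    1.63 -0.05] tilt [-1.4e-03 -4.0e-04 -1.0e+00]
txchk [-0.39  0.92  0.  ] [np.float64(-0.39), np.float64(0.92)]
6
[[0.5,0.3,18.5,0,0,-0.002,60.0],[0.5,0.3,18.5,0,0,-0.002,60.0],[0.5,0.3,18.5,0,0,-0.002,60.0],[0.0,0.0,17.0,0,0,-0.0,60.0],[0.0,0.0,17.0,0,0,-0.0,60.0],[0.0,0.0,17.0,0,0,-0.0,60.0]]
```

play_rows([
  [0.5,0,18,0,0,0,60],
  [0.5,0,18,0,0,0,60],
  [0.5,0,18,0,0,0,60],
  [0,0,18,0,0,0,60],
  [0,0,18,0,0,0,60],
  [0,0,10,0,0,0,60],
  [0,0,5,0,0,0,60],
  [0,0,0,0,0,0,60],
  [0,0,0,0,0,0,60],
  [0,0,0,0,0,0,60],
])

```text
clock: 2.6
ee_pos: [0.5965, 0.2808, 0.0481]
eef_rot: [0.55, 0.835, 0.001, 0.001]
ft_force: [0.2, -0.3, 0.1]
grip_width: 0.0602
grasp_force: 0.0
```

```bash
python3 plan.py; python3 - <<'E'
from h import *
a=vision.capture("top");b=vision.capture("scene")
o=np.vstack([cv2.resize(a[180:260,170:260],None,fx=4,fy=3.6,interpolation=2),cv2.resize(b[160:240,340:430],None,fx=4,fy=3.6,interpolation=2)])
cv2.imwrite("pics/d.png",o[:,:,::-1])
E
```

```text
t 2.6 p [596.5 280.8  48.1] th 0.405 F [ 0.2 -0.3  0.1] w 60.2 g 0.0 q [ 0.35  0.4   1.31  0.    1.43 -0.05] tilt [ 0.0025  0.001  -1.    ]
```

View pics/d.png

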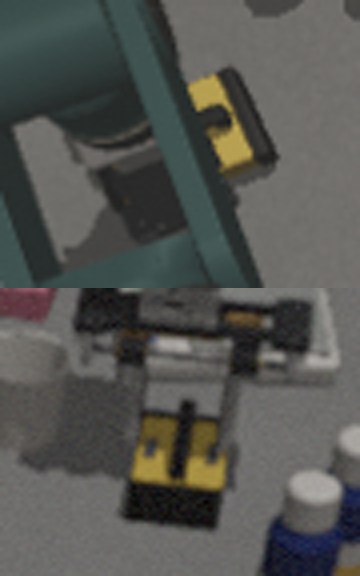

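The gripper straddles the bar as intended, so I lower 3 mm and close.

play_rows([
  [0,0,3,0,0,0,60],
  [0,0,0,0,0,0,60],
  [0,0,0,0,0,0,8],
  [0,0,0,0,0,0,8],
  [0,0,0,0,0,0,8],
  [0,0,0,0,0,0,8],
  [0,0,0,0,0,0,8],
  [0,0,0,0,0,0,8],
  [0,0,0,0,0,0,8],
  [0,0,0,0,0,0,8],
])

```text
clock: 3.53
ee_pos: [0.5968, 0.2809, 0.0445]
eef_rot: [0.55, 0.835, 0.001, 0.001]
ft_force: [0.3, 1.0, -0.5]
grip_width: 0.0138
grasp_force: 30.0
```

```bash
python3 plan.py 15 "597 280 175 .405 8" "473 -81 190 -.092 8"
```

```text
t 3.5333 p [596.8 280.9  44.5] th 0.405 F [ 0.3  1.  -0.5] w 13.8 g 29.975825250148773 q [ 0.35  0.4   1.31  0.    1.42 -0.05] tilt [ 0.003   0.0013 -1.    ]
txchk [-0.39  0.92  0.  ] [np.float64(-0.39), np.float64(0.92)]
35
[[-0.1,-0.0,-14.5,0,0,-0.0,8.0],[-0.1,-0.0,-14.5,0,0,-0.0,8.0],[-0.1,-0.0,-14.5,0,0,-0.0,8.0],[-0.1,-0.0,-14.5,0,0,-0.0,8.0],[-0.1,-0.0,-14.5,0,0,-0.0,8.0],[-0.1,-0.0,-14.5,0,0,-0.0,8.0],[-0.1,-0.0,-14.5,0,0,-0.0,8.0],[-0.1,-0.0,-14.5,0,0,-0.0,8.0],[-0.1,-0.0,-14.5,0,0,-0.0,8.0],[-10.9,-9.9,-0.6,0,0,0.019,8.0]]
[[-11.1,-9.6,-0.6,0,0,0.019,8.0],[-11.3,-9.4,-0.6,0,0,0.019,8.0],[-11.4,-9.2,-0.6,0,0,0.019,8.0],[-11.6,-9.0,-0.6,0,0,0.019,8.0],[-11.8,-8.8,-0.6,0,0,0.019,8.0],[-11.9,-8.5,-0.6,0,0,0.019,8.0],[-12.1,-8.3,-0.6,0,0,0.019,8.0],[-12.3,-8.1,-0.6,0,0,0.019,8.0],[-12.4,-7.8,-0.6,0,0,0.019,8.0],[-12.6,-7.6,-0.6,0,0,0.019,8.0]]
[[-12.7,-7.4,-0.6,0,0,0.019,8.0],[-12.8,-7.1,-0.6,0,0,0.019,8.0],[-13.0,-6.9,-0.6,0,0,0.019,8.0],[-13.1,-6.6,-0.6,0,0,0.019,8.0],[-13.2,-6.4,-0.6,0,0,0.019,8.0],[-13.3,-6.1,-0.6,0,0,0.019,8.0],[-13.5,-5.9,-0.6,0,0,0.019,8.0],[-13.6,-5.6,-0.6,0,0,0.019,8.0],[-13.7,-5.3,-0.6,0,0,0.019,8.0],[-13.8,-5.1,-0.6,0,0,0.019,8.0]]
[[-13.9,-4.8,-0.6,0,0,0.019,8.0],[-14.0,-4.6,-0.6,0,0,0.019,8.0],[-14.0,-4.3,-0.6,0,0,0.019,8.0],[-14.1,-4.0,-0.6,0,0,0.019,8.0],[-14.2,-3.7,-0.6,0,0,0.019,8.0]]
```

play_rows([
  [0,0,-6,0,0,0,8],
  [0,0,-14,0,0,0,8],
  [0,0,-16,0,0,0,8],
  [0,0,-16,0,0,0,8],
  [0,0,-16,0,0,0,8],
  [0,0,-16,0,0,0,8],
  [0,0,-16,0,0,0,8],
  [0,0,-16,0,0,0,8],
  [0,0,-15,0,0,0,8],
  [-10.9,-9.9,-0.6,0,0,0.019,8],
])

```text
clock: 4.37
ee_pos: [0.5909, 0.2686, 0.177]
eef_rot: [0.557, 0.83, 0.001, -0.0]
ft_force: [0.6, -0.5, -3.9]
grip_width: 0.0139
grasp_force: 30.0
```

play_rows([
  [-11.1,-9.6,-0.6,0,0,0.019,8],
  [-11.3,-9.4,-0.6,0,0,0.019,8],
  [-11.4,-9.2,-0.6,0,0,0.019,8],
  [-11.6,-9,-0.6,0,0,0.019,8],
  [-11.8,-8.8,-0.6,0,0,0.019,8],
  [-11.9,-8.5,-0.6,0,0,0.019,8],
  [-12.1,-8.3,-0.6,0,0,0.019,8],
  [-12.3,-8.1,-0.6,0,0,0.019,8],
  [-12.4,-7.8,-0.6,0,0,0.019,8],
  [-12.6,-7.6,-0.6,0,0,0.019,8],
])

```text
clock: 5.2
ee_pos: [0.5428, 0.1262, 0.1813]
eef_rot: [0.635, 0.772, 0.0, 0.0]
ft_force: [1.2, 0.4, -5.8]
grip_width: 0.0134
grasp_force: 30.0
```

play_rows([
  [-12.7,-7.4,-0.6,0,0,0.019,8],
  [-12.8,-7.1,-0.6,0,0,0.019,8],
  [-13,-6.9,-0.6,0,0,0.019,8],
  [-13.1,-6.6,-0.6,0,0,0.019,8],
  [-13.2,-6.4,-0.6,0,0,0.019,8],
  [-13.3,-6.1,-0.6,0,0,0.019,8],
  [-13.5,-5.9,-0.6,0,0,0.019,8],
  [-13.6,-5.6,-0.6,0,0,0.019,8],
  [-13.7,-5.3,-0.6,0,0,0.019,8],
  [-13.8,-5.1,-0.6,0,0,0.019,8],
])

```text
clock: 6.03
ee_pos: [0.4952, -0.0127, 0.1873]
eef_rot: [0.706, 0.709, 0.0, 0.0]
ft_force: [1.4, 1.2, -5.0]
grip_width: 0.0133
grasp_force: 30.0
```

play_rows([
  [-13.9,-4.8,-0.6,0,0,0.019,8],
  [-14,-4.6,-0.6,0,0,0.019,8],
  [-14,-4.3,-0.6,0,0,0.019,8],
  [-14.1,-4,-0.6,0,0,0.019,8],
  [-14.2,-3.7,-0.6,0,0,0.019,8],
  [0,0,0,0,0,0,8],
  [0,0,0,0,0,0,8],
  [0,0,0,0,0,0,8],
  [0,0,0,0,0,0,8],
  [0,0,0,0,0,0,8],
])

```text
clock: 6.87
ee_pos: [0.4723, -0.0804, 0.19]
eef_rot: [0.738, 0.675, 0.0, -0.0]
ft_force: [-0.6, -0.2, -4.3]
grip_width: 0.0137
grasp_force: 30.0
```

```bash
python3 plan.py 14 "473.2 -80.8 110 -.092 8"; python3 - <<'E'
from h import *
a=vision.capture("top");b=vision.capture("scene")
o=np.vstack([cv2.resize(a[190:300,250:430],None,fx=3,fy=2.6,interpolation=2),cv2.resize(b[130:240,220:400],None,fx=3,fy=2.6,interpolation=2)])
cv2.imwrite("pics/e.png",o[:,:,::-1])
E
```

```text
t 6.8667 p [472.3 -80.4 190. ] th -0.088 F [-0.6 -0.2 -4.3] w 13.7 g 29.983490109443665 q [-0.29 -0.07  1.56  0.    1.65 -0.2 ] tilt [ 1.e-04  4.e-04 -1.e+00]
txchk [0.09 1.   0.  ] [np.float64(0.09), np.float64(1.0)]
6
[[-0.1,0.2,13.3,0,0,0.001,8.0],[-0.1,0.2,13.3,0,0,0.001,8.0],[-0.1,0.2,13.3,0,0,0.001,8.0],[-0.1,0.2,13.3,0,0,0.001,8.0],[-0.1,0.2,13.3,0,0,0.001,8.0],[-0.1,0.2,13.3,0,0,0.001,8.0]]
```

View pics/e.png

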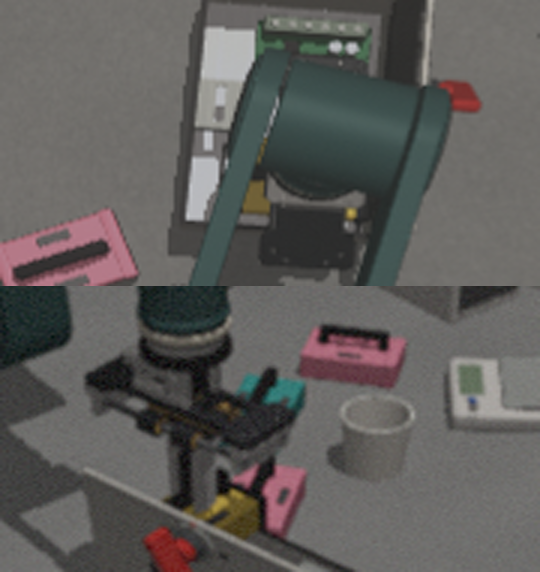

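The pack hangs level over the bay, so I lower it and watch the force.

play_rows([
  [0,0.4,13,0,0,0.002,8],
  [0,0.4,13,0,0,0.002,8],
  [0,0,13,0,0,0,8],
  [0,0,13,0,0,0,8],
  [0,0,13,0,0,0,8],
  [0,0,13,0,0,0,8],
  [0,0,13,0,0,0,8],
  [0,0,13,0,0,0,8],
  [0,0,6,0,0,0,8],
  [0,0,0,0,0,0,8],
])

```text
clock: 7.8
ee_pos: [0.4717, -0.0803, 0.0782]
eef_rot: [0.739, 0.674, -0.001, -0.002]
ft_force: [-0.5, -0.2, -5.0]
grip_width: 0.0132
grasp_force: 30.0
```

play_rows([
  [0,0,2,0,0,0,8],
  [0,0,3,0,0,0,8],
  [0,0,3,0,0,0,8],
  [0,0,3,0,0,0,8],
  [0,0,3,0,0,0,8],
  [0,0,0,0,0,0,8],
  [0,0,0,0,0,0,8],
  [0,0,0,0,0,0,8],
  [0,0,0,0,0,0,8],
  [0,0,0,0,0,0,8],
])

```text
clock: 8.63
ee_pos: [0.4732, -0.081, 0.0663]
eef_rot: [0.739, 0.673, 0.0, 0.0]
ft_force: [0.7, 0.3, -5.1]
grip_width: 0.0142
grasp_force: 30.0
```

```bash
python3 plan.py
```

```text
t 8.6333 p [473.2 -81.   66.3] th -0.093 F [ 0.7  0.3 -5.1] w 14.2 g 29.983380138874054 q [-0.29  0.    1.74  0.    1.4  -0.19] tilt [ 4.e-04 -1.e-04 -1.e+00]
```

No contact on the frame, so the pack is inside it. I continue to the floor.

play_rows([
  [0,0,3,0,0,0,8],
  [0,0,3,0,0,0,8],
  [0,0,3,0,0,0,8],
  [0,0,3,0,0,0,8],
  [0,0,2,0,0,0,8],
  [0,0,1,0,0,0,8],
  [0,0,1,0,0,0,8],
  [0,0,0,0,0,0,8],
  [0,0,0,0,0,0,8],
  [0,0,0,0,0,0,8],
])

```text
clock: 9.47
ee_pos: [0.473, -0.081, 0.0502]
eef_rot: [0.739, 0.673, 0.0, -0.0]
ft_force: [-0.4, 1.2, -3.5]
grip_width: 0.0138
grasp_force: 30.0
```

play_rows([
  [0,0,0.7,0,0,0,8],
  [0,0,0,0,0,0,8],
  [0,0,0,0,0,0,20],
  [0,0,0,0,0,0,36],
  [0,0,0,0,0,0,36],
  [0,0,0,0,0,0,36],
  [0,0,-5,0,0,0,36],
  [0,0,-10,0,0,0,36],
  [0,0,-15,0,0,0,36],
  [0,0,-20,0,0,0,36],
])

```text
clock: 10.3
ee_pos: [0.4722, -0.0808, 0.0995]
eef_rot: [0.739, 0.673, -0.001, -0.001]
ft_force: [0.3, -0.2, 0.7]
grip_width: 0.0358
grasp_force: 0.0
```

play_rows([
  [0,0,-25,0,0,0,36],
  [0,0,-25,0,0,0,36],
  [0,0,-30,0,0,0,36],
  [-5,-20,-25,0,0,0,20],
  [-5,-30,-20,0,0,0,0],
  [-5,-30,-15,0,0,0,0],
  [-5,-30,-10,0,0,0,0],
  [-5,-30,0,0,0,0,0],
  [0,0,0,0,0,0,0],
  [0,0,0,0,0,0,0],
])

```text
clock: 11.13
ee_pos: [0.331, -0.0931, 0.251]
eef_rot: [0.74, 0.673, 0.001, 0.002]
ft_force: [-0.2, -0.4, 0.7]
grip_width: 0.0003
grasp_force: 0.0
```

```bash
python3 plan.py;python3 - <<'E'
from h import *
a=vision.capture("top");b=vision.capture("scene")
o=np.vstack([cv2.resize(a[180:300,250:430],None,fx=3.2,fy=2.4,interpolation=2),cv2.resize(b[180:310,220:400],None,fx=3.2,fy=2.3,interpolation=2)])
cv2.imwrite("pics/f.png",o[:,:,::-1]);cv2.imwrite("pics/top1.png",a[:,:,::-1]);cv2.imwrite("pics/scene1.png",b[:,:,::-1])
E
```

```text
t 11.1333 p [331.  -93.1 251. ] th -0.094 F [-0.2 -0.4  0.7] w 0.3 g 0.0 q [-0.44 -0.39  1.7   0.    1.83 -0.35] tilt [ 0.0042 -0.0016 -1.    ]
```

View pics/f.png

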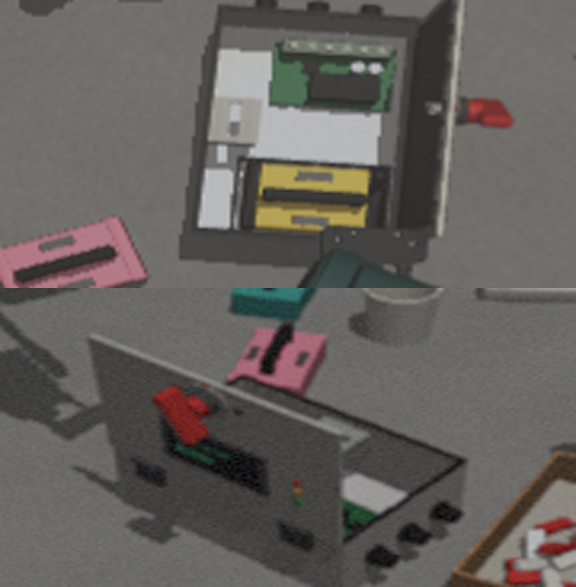

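The battery sits in its bay and the door is unchanged. Next I plan the path around behind the door, then the closing arc with closed fingertips on the near side of the knob.

```bash
cat > arc.py <<'E'
from fit import *
import subprocess,sys
a=[.552,-.081,-.0917];rho=.15;x=-.072
w=["360 -215 247 -.092 0"]
P=box(a,[x,-.125,.247])*1000;w.append("%.1f %.1f %.1f -.092 0"%tuple(P))
P=box(a,[x,-.103,.247])*1000;w.append("%.1f %.1f %.1f -.092 0"%tuple(P))
for q in np.arange(1.55,-.03,-.0875):
    P=door(a,q,(x,rho,.005))+Rz(a[2])@[0,-.008,0];P*=1000;w.append("%.1f %.1f %.1f -.092 0"%tuple(P))
print(w[-1]);print(subprocess.run(["python3","plan.py","28"]+w,capture_output=True,text=True).stdout)
E
python3 arc.py
```

```text
485.5 -17.6 98.2 -.092 0
t 11.2333 p [331.8 -92.9 249.8] th -0.093 F [-1.   0.8  0. ] w 0.4 g 0.0 q [-0.44 -0.39  1.7   0.    1.83 -0.35] tilt [ 1.3e-03 -2.0e-04 -1.0e+00]
txchk [ 0.09  1.   -0.  ] [np.float64(0.09), np.float64(1.0)]
29
[[-23.8,7.9,0.6,0,0,-0.0,0.0],[-23.8,7.9,0.6,0,0,-0.0,0.0],[-23.8,7.9,0.6,0,0,-0.0,0.0],[-23.8,7.9,0.6,0,0,-0.0,0.0],[-23.8,7.9,0.6,0,0,-0.0,0.0],[6.5,26.7,-0.0,0,0,-0.0,0.0],[6.5,26.7,-0.0,0,0,-0.0,0.0],[6.5,26.7,-0.0,0,0,-0.0,0.0],[6.5,26.7,-0.0,0,0,-0.0,0.0],[22.0,-0.0,-0.0,0,0,-0.0,0.0]]
[[8.1,-0.0,-0.1,0,0,-0.0,0.0],[13.2,-0.0,0.4,0,0,-0.0,0.0],[13.1,0.0,1.6,0,0,-0.0,0.0],[12.9,0.0,2.7,0,0,-0.0,0.0],[12.5,-0.1,3.8,0,0,-0.0,0.0],[12.2,0.1,4.9,0,0,-0.0,0.0],[11.7,-0.1,5.9,0,0,-0.0,0.0],[11.1,-0.0,6.9,0,0,-0.0,0.0],[10.4,0.0,7.9,0,0,-0.0,0.0],[9.8,-0.0,8.8,0,0,-0.0,0.0]]
[[8.9,-0.0,9.6,0,0,-0.0,0.0],[8.0,0.1,10.3,0,0,-0.0,0.0],[7.2,-0.1,11.0,0,0,-0.0,0.0],[6.1,0.0,11.6,0,0,-0.0,0.0],[5.1,0.0,12.1,0,0,-0.0,0.0],[4.1,-0.1,12.4,0,0,-0.0,0.0],[2.9,0.0,12.8,0,0,-0.0,0.0],[1.9,0.0,13.0,0,0,-0.0,0.0],[0.6,-0.1,13.2,0,0,-0.0,0.0]]
```

play_rows([
  [-23.8,7.9,0.6,0,0,0,0],
  [-23.8,7.9,0.6,0,0,0,0],
  [-23.8,7.9,0.6,0,0,0,0],
  [-23.8,7.9,0.6,0,0,0,0],
  [-23.8,7.9,0.6,0,0,0,0],
  [6.5,26.7,0,0,0,0,0],
  [6.5,26.7,0,0,0,0,0],
  [6.5,26.7,0,0,0,0,0],
  [6.5,26.7,0,0,0,0,0],
  [10,0,0,0,0,0,0],
])

```text
clock: 12.07
ee_pos: [0.4733, -0.1891, 0.2431]
eef_rot: [0.739, 0.674, -0.0, -0.002]
ft_force: [-0.6, 0.9, -0.7]
grip_width: 0.0006
grasp_force: 0.0
```

play_rows([
  [12,0,0,0,0,0,0],
  [8,0,0,0,0,0,0],
  [13.2,0,0.4,0,0,0,0],
  [13.1,0,1.6,0,0,0,0],
  [12.9,0,2.7,0,0,0,0],
  [12.5,0,3.8,0,0,0,0],
  [12.2,0,4.9,0,0,0,0],
  [11.7,0,5.9,0,0,0,0],
  [11.1,0,6.9,0,0,0,0],
  [10.4,0,7.9,0,0,0,0],
])

```text
clock: 12.9
ee_pos: [0.4803, -0.0709, 0.2126]
eef_rot: [0.739, 0.674, 0.001, 0.0]
ft_force: [3.1, -1.7, 3.3]
grip_width: 0.0004
grasp_force: 1.4
```

play_rows([
  [9.8,0,8.8,0,0,0,0],
  [8.9,0,9.6,0,0,0,0],
  [8,0,10.3,0,0,0,0],
  [7.2,0,11,0,0,0,0],
  [6.1,0,11.6,0,0,0,0],
  [5.1,0,12.1,0,0,0,0],
  [4.1,0,12.4,0,0,0,0],
  [2.9,0,12.5,0,0,0,0],
  [1.9,0,10,0,0,0,0],
  [0.6,0,5,0,0,0,0],
])

```text
clock: 13.73
ee_pos: [0.4838, -0.0178, 0.1062]
eef_rot: [0.739, 0.674, -0.001, -0.002]
ft_force: [1.2, -0.1, 1.0]
grip_width: 0.0001
grasp_force: 0.6
```

```bash
python3 plan.py
```

```text
t 13.7333 p [483.8 -17.8 106.2] th -0.093 F [ 1.2 -0.1  1. ] w 0.1 g 0.6017543822235893 q [-0.15 -0.01  1.67 -0.    1.49 -0.06] tilt [-4.1e-03  4.0e-04 -1.0e+00]
```

play_rows([
  [0,0,1,0,0,0,0],
  [0,0,1,0,0,0,0],
  [0,0,1,0,0,0,0],
  [0,0,1,0,0,0,0],
  [0,0,1,0,0,0,0],
  [0,0,1,0,0,0,0],
  [0,0,0,0,0,0,0],
  [0,0,0,0,0,0,0],
  [0,0,0,0,0,0,0],
  [0,0,0,0,0,0,0],
])

```text
clock: 14.57
ee_pos: [0.4854, -0.0183, 0.1032]
eef_rot: [0.739, 0.673, 0.0, 0.0]
ft_force: [0.2, -1.0, 1.3]
grip_width: 0.0003
grasp_force: 0.6
```

play_rows([
  [0,0,1,0,0,0,0],
  [0,0,1,0,0,0,0],
  [0,0,0.5,0,0,0,0],
  [0,0,0.5,0,0,0,0],
  [0,0,0.5,0,0,0,0],
  [0,0,0,0,0,0,0],
  [0,0,0,0,0,0,0],
  [0,0,0,0,0,0,0],
  [0,0,0,0,0,0,0],
  [0,0,0,0,0,0,0],
])

```text
clock: 15.4
ee_pos: [0.4855, -0.0183, 0.1021]
eef_rot: [0.739, 0.673, 0.0, 0.001]
ft_force: [-4.3, 0.3, 11.4]
grip_width: 0.0004
grasp_force: 5.8
```

The door is shut: 11 N with the outer face at 102 mm. I back off and look at the wing.

play_rows([
  [0,0,-10,0,0,0,0],
  [0,0,-25,0,0,0,20],
  [0,-10,-30,0,0,0,40],
  [0,-25,-25,0,0,0,50],
  [0,-35,-20,0,0,0,50],
  [0,-35,0,0,0,0,50],
  [0,-35,0,0,0,0,50],
  [0,-15,0,0,0,0,50],
  [0,0,0,0,0,0,50],
  [0,0,0,0,0,0,50],
])

```text
clock: 16.23
ee_pos: [0.331, -0.0037, 0.2098]
eef_rot: [0.739, 0.673, 0.001, 0.001]
ft_force: [1.3, -0.7, -0.6]
grip_width: 0.0496
grasp_force: 0.0
```

```bash
python3 plan.py; python3 - <<'E'
from h import *
from fit import box
a=vision.capture("top");b=vision.capture("scene")
cv2.imwrite("pics/top2.png",a[:,:,::-1]);cv2.imwrite("pics/scene2.png",b[:,:,::-1])
A=[.552,-.081,-.0917]
for n,im in(("top",a),("scene",b)):
    c=proj(n,box(A,[0,.06,.145]))[0];u,v=int(c[0]),int(c[1]);print(n,c)
    s=im[v-40:v+40,u-40:u+40].astype(int)
    m=((s[:,:,0]>90)&(s[:,:,0]>2*s[:,:,1])&(s[:,:,0]>2*s[:,:,2])).astype(np.uint8)
    ct=max(cv2.findContours(m,0,1)[0],key=cv2.contourArea)+[u-40,v-40];r=cv2.minAreaRect(ct)
    q=unproj(n,cv2.boxPoints(r),.145);e=[q[i]-q[i-1] for i in range(4)];L=[np.linalg.norm(k) for k in e]
    print(r,q.mean(0).round(4),np.round(L,4),[round(float(np.arctan2(k[1],k[0])),3) for k in e])
o=np.vstack([cv2.resize(a[180:300,270:420],None,fx=3.6,fy=2.4,interpolation=2),cv2.resize(b[180:310,240:390],None,fx=3.6,fy=2.3,interpolation=2)])
cv2.imwrite("pics/g.png",o[:,:,::-1])
E
```

```text
t 16.2333 p [331.   -3.7 209.8] th -0.093 F [ 1.3 -0.7 -0.6] w 49.6 g 0.0 q [-0.18 -0.42  1.8   0.    1.76 -0.09] tilt [ 2.4e-03 -2.0e-04 -1.0e+00]
top [324.46208122 225.82988476]
((315.10003662109375, 229.30003356933594), (3.1622774600982666, 5.0596442222595215), 71.56504821777344) [0.549  0.0024 0.145 ] [0.008  0.0127 0.008  0.0127] [0.306, -1.259, -2.837, 1.882]
scene [322.77736385 226.88307034]
((324.0, 228.0), (14.0, 6.0), 90.0) [ 0.5625 -0.0229  0.145 ] [0.0578 0.0165 0.0578 0.016 ] [2.141, 0.587, -1.009, -2.555]
```

View pics/g.png

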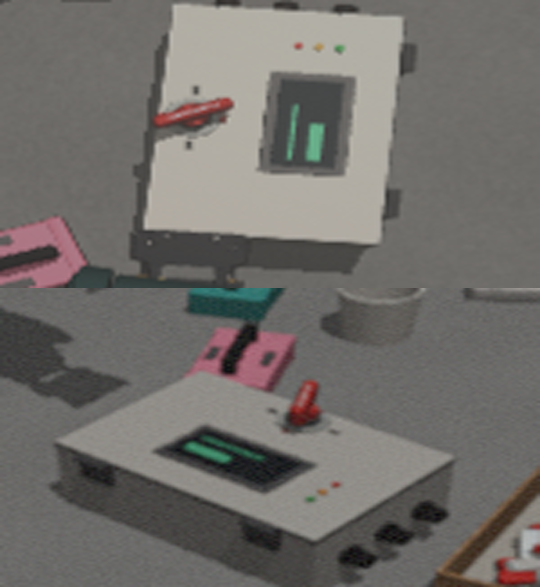

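The door lies flat and the wing runs from about (313,230) to (335,223) in the top view. I compute its centre and angle.

```bash
python3 - <<'E'
from h import *
from fit import box
A=[.552,-.081,-.0917]
q=unproj("top",[(313.1,230.4),(334.7,222.9)],.145);d=q[1]-q[0];print("hand",q.mean(0),np.linalg.norm(d),np.arctan2(d[1],d[0]))
a=cv2.imread("pics/top2.png")[:,:,::-1].astype(int);s=a[205:245,300:350]
m=((s[:,:,0]>80)&(s[:,:,0]>1.5*s[:,:,1])&(s[:,:,0]>1.5*s[:,:,2]))
v,u=np.nonzero(m);P=unproj("top",np.c_[u+300,v+205],.143)[:,:2];print(len(P),P.mean(0))
w,V=np.linalg.eigh(np.cov(P.T));k=V[:,1];t=(P-P.mean(0))@k;print("axis",np.arctan2(k[1],k[0]),np.ptp(t),P.mean(0)+k*(t.max()+t.min())/2)
print("model knob",box(A,[0,.06,.137]))
E
python3 plan.py 25 "557.5 -21 190 .40 50" "557.5 -21 120 .40 50"
```

```text
hand [ 0.55543453 -0.01983141  0.145     ] 0.05765298229702593 -1.2469709899092645
112 [ 0.55556659 -0.01718826]
axis 1.9439984877220975 0.056742512966153624 [ 0.5560342  -0.01838251]
model knob [ 0.55749429 -0.02125209  0.137     ]
t 16.3333 p [331.6  -3.9 209.4] th -0.093 F [-0.3  0.3  0.5] w 50.2 g 0.0 q [-0.18 -0.42  1.8   0.    1.76 -0.09] tilt [ 3.e-04  1.e-04 -1.e+00]
txchk [0.09 1.   0.  ] [np.float64(0.09), np.float64(1.0)]
13
[[0.4,22.6,1.9,0,0,-0.049,50.0],[-0.7,22.6,1.9,0,0,-0.049,50.0],[-1.8,22.6,1.9,0,0,-0.049,50.0],[-2.9,22.5,1.9,0,0,-0.049,50.0],[-4.1,22.3,1.9,0,0,-0.049,50.0],[-5.1,22.1,1.9,0,0,-0.049,50.0],[-6.2,21.8,1.9,0,0,-0.049,50.0],[-7.3,21.4,1.9,0,0,-0.049,50.0],[-8.3,21.1,1.9,0,0,-0.049,50.0],[-9.4,20.6,1.9,0,0,-0.049,50.0]]
[[0.0,0.0,23.3,0,0,-0.0,50.0],[0.0,0.0,23.3,0,0,-0.0,50.0],[0.0,0.0,23.3,0,0,-0.0,50.0]]
```

```bash
python3 plan.py 24 "556.5 -20.5 180 .355 44" "556.5 -20.5 121 .355 44"
```

```text
t 16.3333 p [331.6  -3.9 209.4] th -0.093 F [-0.3  0.3  0.5] w 50.2 g 0.0 q [-0.18 -0.42  1.8   0.    1.76 -0.09] tilt [ 3.e-04  1.e-04 -1.e+00]
txchk [0.09 1.   0.  ] [np.float64(0.09), np.float64(1.0)]
13
[[0.4,22.5,2.9,0,0,-0.045,44.0],[-0.6,22.5,2.9,0,0,-0.045,44.0],[-1.6,22.5,2.9,0,0,-0.045,44.0],[-2.6,22.4,2.9,0,0,-0.045,44.0],[-3.6,22.3,2.9,0,0,-0.045,44.0],[-4.6,22.1,2.9,0,0,-0.045,44.0],[-5.6,21.8,2.9,0,0,-0.045,44.0],[-6.5,21.6,2.9,0,0,-0.045,44.0],[-7.5,21.3,2.9,0,0,-0.045,44.0],[-8.4,20.9,2.9,0,0,-0.045,44.0]]
[[0.0,0.0,19.7,0,0,0.0,44.0],[0.0,0.0,19.7,0,0,0.0,44.0],[0.0,0.0,19.7,0,0,0.0,44.0]]
```

play_rows([
  [0.4,22.5,2.9,0,0,-0.045,44],
  [-0.6,22.5,2.9,0,0,-0.045,44],
  [-1.6,22.5,2.9,0,0,-0.045,44],
  [-2.6,22.4,2.9,0,0,-0.045,44],
  [-3.6,22.3,2.9,0,0,-0.045,44],
  [-4.6,22.1,2.9,0,0,-0.045,44],
  [-5.6,21.8,2.9,0,0,-0.045,44],
  [-6.5,21.6,2.9,0,0,-0.045,44],
  [-7.5,21.3,2.9,0,0,-0.045,44],
  [-8.4,20.9,2.9,0,0,-0.045,44],
])

```text
clock: 17.17
ee_pos: [0.5578, -0.0203, 0.1785]
eef_rot: [0.569, 0.822, -0.0, -0.001]
ft_force: [-0.4, -0.2, -0.5]
grip_width: 0.0443
grasp_force: 0.0
```

play_rows([
  [0,0,0,0,0,0,44],
  [0,0,10,0,0,0,44],
  [0,0,12,0,0,0,44],
  [0,0,12,0,0,0,44],
  [0,0,10,0,0,0,44],
  [0,0,8,0,0,0,44],
  [0,0,5,0,0,0,44],
  [0,0,0,0,0,0,44],
  [0,0,0,0,0,0,44],
  [0,0,0,0,0,0,44],
])

```text
clock: 18.0
ee_pos: [0.5561, -0.0203, 0.1243]
eef_rot: [0.57, 0.821, 0.0, 0.001]
ft_force: [0.2, 0.0, 0.8]
grip_width: 0.0442
grasp_force: 0.0
```

```bash
python3 plan.py
```

```text
t 18.0 p [556.1 -20.3 124.3] th 0.357 F [0.2 0.  0.8] w 44.2 g 0.0 q [-0.14  0.13  1.49  0.    1.52 -0.5 ] tilt [ 1.6e-03 -1.0e-04 -1.0e+00]
```

play_rows([
  [0,0,2,0,0,0,44],
  [0,0,2,0,0,0,44],
  [0,0,0,0,0,0,44],
  [0,0,0,0,0,0,5],
  [0,0,0,0,0,0,5],
  [0,0,0,0,0,0,5],
  [0,0,0,0,0,0,5],
  [0,0,0,0,0,0,5],
  [0,0,0,0,0,0,5],
  [0,0,0,0,0,0,5],
])

```text
clock: 18.83
ee_pos: [0.5585, -0.0192, 0.1197]
eef_rot: [0.57, 0.822, 0.003, 0.002]
ft_force: [7.1, 1.5, -2.9]
grip_width: 0.0228
grasp_force: 30.0
```

```bash
python3 plan.py 20 "557 -21 121 1.479 5"
```

```text
t 18.8333 p [558.5 -19.2 119.7] th 0.357 F [ 7.1  1.5 -2.9] w 22.8 g 29.986796379089355 q [-0.14  0.13  1.49  0.    1.51 -0.5 ] tilt [ 0.0065  0.002  -1.    ]
txchk [-0.35  0.94 -0.  ] [np.float64(-0.35), np.float64(0.94)]
10
[[-0.1,-0.2,-0.1,0,0,-0.112,5.0],[-0.1,-0.2,-0.1,0,0,-0.112,5.0],[-0.1,-0.2,-0.1,0,0,-0.112,5.0],[-0.0,-0.2,-0.1,0,0,-0.112,5.0],[-0.0,-0.2,-0.1,0,0,-0.112,5.0],[0.0,-0.2,-0.1,0,0,-0.112,5.0],[0.0,-0.2,-0.1,0,0,-0.112,5.0],[0.1,-0.2,-0.1,0,0,-0.112,5.0],[0.1,-0.2,-0.1,0,0,-0.112,5.0],[0.1,-0.2,-0.1,0,0,-0.112,5.0]]
```

The width of 22.8 mm means the fingertips are on the round hub under the wing. I reopen, raise a bit, centre and regrip.

play_rows([
  [0,0,0,0,0,0,40],
  [0,0,0,0,0,0,40],
  [0,0,0,0,0,0,40],
  [0,2.5,-7,0,0,0,40],
  [0,0,0,0,0,0,40],
  [0,0,0,0,0,0,5],
  [0,0,0,0,0,0,5],
  [0,0,0,0,0,0,5],
  [0,0,0,0,0,0,5],
  [0,0,0,0,0,0,5],
])

```text
clock: 19.67
ee_pos: [0.5587, -0.0191, 0.1264]
eef_rot: [0.57, 0.821, 0.001, 0.001]
ft_force: [2.1, 0.5, -1.4]
grip_width: 0.012
grasp_force: 30.0
```

```bash
python3 plan.py
```

```text
t 19.6667 p [558.7 -19.1 126.4] th 0.357 F [ 2.1  0.5 -1.4] w 12.0 g 29.98428225517273 q [-0.14  0.13  1.48  0.    1.53 -0.49] tilt [ 1.7e-03  7.0e-04 -1.0e+00]
```

Now it is on the 12 mm wing. I turn it into line with the slot.

play_rows([
  [0,0,0,0,0,-0.06,5],
  [0,0,0,0,0,-0.118,5],
  [0,0,0,0,0,-0.118,5],
  [0,0,0,0,0,-0.118,5],
  [0,0,0,0,0,-0.118,5],
  [0,0,0,0,0,-0.118,5],
  [0,0,0,0,0,-0.118,5],
  [0,0,0,0,0,-0.118,5],
  [0,0,0,0,0,-0.118,5],
  [0,0,0,0,0,-0.118,5],
])

```text
clock: 20.5
ee_pos: [0.5603, -0.017, 0.1264]
eef_rot: [0.043, 0.999, 0.002, 0.003]
ft_force: [5.6, 5.1, -2.9]
grip_width: 0.0114
grasp_force: 30.0
```

play_rows([
  [0,0,0,0,0,0,5],
  [0,0,0,0,0,0,5],
  [0,0,0,0,0,0,5],
  [0,0,0,0,0,0,5],
  [0,0,0,0,0,0,5],
  [0,0,0,0,0,0,5],
  [0,0,0,0,0,0,5],
  [0,0,0,0,0,0,5],
  [0,0,0,0,0,0,5],
  [0,0,0,0,0,0,5],
])

```text
clock: 21.33
ee_pos: [0.5603, -0.017, 0.1264]
eef_rot: [0.045, 0.999, 0.002, 0.003]
ft_force: [5.6, 5.6, -3.2]
grip_width: 0.0118
grasp_force: 30.0
```

```bash
python3 plan.py; python3 -c "
from h import *;print(monitor.sense()['torque'])"
```

```text
t 21.3333 p [560.3 -17.  126.4] th 1.48 F [ 5.6  5.6 -3.2] w 11.8 g 29.977203905582428 q [-0.13  0.14  1.48  0.01  1.53 -1.62] tilt [ 0.0054  0.0045 -1.    ]
[ 0.91736495 -1.15241044  0.02884033]
```

The wing is in line (th 1.48). I relieve the side force and push in.

play_rows([
  [-1.1,1.2,0,0,0,0,5],
  [-1.1,1.2,0,0,0,0,5],
  [0,0,0,0,0,0,5],
  [0,0,2,0,0,0,5],
  [0,0,2,0,0,0,5],
  [0,0,2,0,0,0,5],
  [0,0,0,0,0,0,5],
  [0,0,0,0,0,0,5],
  [0,0,0,0,0,0,5],
  [0,0,0,0,0,0,5],
])

```text
clock: 22.17
ee_pos: [0.5607, -0.0169, 0.1209]
eef_rot: [0.046, 0.999, 0.0, 0.0]
ft_force: [-0.1, 4.4, 5.1]
grip_width: 0.0116
grasp_force: 30.0
```

play_rows([
  [0,0.4,2,0,0,0,5],
  [0,0.4,2,0,0,0,5],
  [0,0,2,0,0,0,5],
  [0,0,1.5,0,0,0,5],
  [0,0,1,0,0,0,5],
  [0,0,0.5,0,0,0,5],
  [0,0,0,0,0,0,5],
  [0,0,0,0,0,0,5],
  [0,0,0,0,0,0,5],
  [0,0,0,0,0,0,5],
])

```text
clock: 23.0
ee_pos: [0.5607, -0.0168, 0.1128]
eef_rot: [0.046, 0.999, -0.0, 0.001]
ft_force: [-0.9, 1.9, 8.5]
grip_width: 0.0118
grasp_force: 30.0
```

play_rows([
  [0,0.2,1,0,0,0,5],
  [0,0,1,0,0,0,5],
  [0,0,0.5,0,0,0,5],
  [0,0,0,0,0,0,5],
  [0,0,0,0,0,0,5],
  [0,0,0,0,0,0,5],
  [0,0,0,0,0,0,5],
  [0,0,0,0,0,0,5],
  [0,0,0,0,0,0,5],
  [0,0,0,0,0,0,5],
])

```text
clock: 23.83
ee_pos: [0.5609, -0.0168, 0.1126]
eef_rot: [0.046, 0.999, -0.001, 0.001]
ft_force: [-4.3, 1.7, 15.2]
grip_width: 0.012
grasp_force: 30.0
```

Fully in: it bottomed after 13.6 mm at 15 N. Now the quarter turn clockwise, holding it down.

play_rows([
  [0.4,0,0,0,0,0.06,5],
  [0,0,0,0,0,0.118,5],
  [0,0,0,0,0,0.118,5],
  [0,0,0,0,0,0.118,5],
  [0,0,0,0,0,0.118,5],
  [0,0,0,0,0,0.118,5],
  [0,0,0,0,0,0.118,5],
  [0,0,0,0,0,0.118,5],
  [0,0,0,0,0,0.118,5],
  [0,0,0,0,0,0.118,5],
])

```text
clock: 24.67
ee_pos: [0.5591, -0.0189, 0.1126]
eef_rot: [0.573, 0.819, -0.003, 0.001]
ft_force: [-8.5, -3.3, 18.1]
grip_width: 0.012
grasp_force: 30.0
```

play_rows([
  [0,0,0,0,0,0.118,5],
  [0,0,0,0,0,0.118,5],
  [0,0,0,0,0,0.118,5],
  [0,0,0,0,0,0.09,5],
  [0,0,0,0,0,0.03,5],
  [0,0,0,0,0,0.03,5],
  [0,0,0,0,0,0,5],
  [0,0,0,0,0,0,5],
  [0,0,0,0,0,0,5],
  [0,0,0,0,0,0,5],
])

```text
clock: 25.5
ee_pos: [0.558, -0.019, 0.1126]
eef_rot: [0.757, 0.653, -0.003, 0.001]
ft_force: [-10.9, -4.0, 20.1]
grip_width: 0.0121
grasp_force: 30.3
```

```bash
python3 plan.py; python3 -c "
from h import *;print(monitor.sense()['torque'])"
```

```text
t 25.5 p [558.  -19.  112.6] th -0.147 F [-10.9  -4.   20.1] w 12.1 g 30.305892527103424 q [-0.13  0.14  1.49 -0.01  1.51  0.02] tilt [-0.0035 -0.0059 -1.    ]
[-0.61324233  2.34183974  0.35598441]
```

play_rows([
  [0,-1,0,0,0,0,5],
  [0,-1,0,0,0,0,5],
  [0,0,0,0,0,0,5],
  [0,0,0,0,0,0,36],
  [0,0,0,0,0,0,36],
  [0,0,0,0,0,0,36],
  [0,0,0,0,0,0,36],
  [0,0,0,0,0,0,36],
  [0,0,-3,0,0,0,36],
  [0,0,-10,0,0,0,36],
])

```text
clock: 26.33
ee_pos: [0.5557, -0.0159, 0.1189]
eef_rot: [0.757, 0.653, -0.003, -0.003]
ft_force: [-0.3, 0.2, -0.6]
grip_width: 0.0356
grasp_force: 0.0
```

play_rows([
  [0,0,-20,0,0,0,36],
  [0,0,-25,0,0,0,36],
  [0,-10,-30,0,0,0,36],
  [0,-30,-20,0,0,0,36],
  [0,-35,-5,0,0,0,36],
  [0,-35,0,0,0,0,36],
  [0,-35,0,0,0,0,36],
  [0,-35,0,0,0,0,36],
  [0,-20,0,0,0,0,36],
  [0,0,0,0,0,0,36],
])

```text
clock: 27.17
ee_pos: [0.3574, 0.0139, 0.2227]
eef_rot: [0.757, 0.653, 0.0, 0.0]
ft_force: [0.9, -0.6, 0.6]
grip_width: 0.036
grasp_force: 0.0
```

```bash
python3 plan.py; python3 - <<'E'
from h import *
a=vision.capture("top");b=vision.capture("scene")
o=np.vstack([cv2.resize(a[190:260,290:400],None,fx=5,fy=4,interpolation=2),cv2.resize(b[195:265,280:390],None,fx=5,fy=4,interpolation=2)])
cv2.imwrite("pics/i.png",o[:,:,::-1])
s=a[205:245,300:350].astype(int)
m=((s[:,:,0]>80)&(s[:,:,0]>1.5*s[:,:,1])&(s[:,:,0]>1.5*s[:,:,2]))
v,u=np.nonzero(m);P=unproj("top",np.c_[u+300,v+205],.135)[:,:2];w,V=np.linalg.eigh(np.cov(P.T));k=V[:,1];t=(P-P.mean(0))@k;print("axis",np.arctan2(k[1],k[0]),np.ptp(t),"want",-.0917-1.571)
E
```

```text
t 27.1667 p [357.4  13.9 222.7] th -0.146 F [ 0.9 -0.6  0.6] w 36.0 g 0.0 q [-0.12 -0.36  1.73 -0.    1.77  0.03] tilt [ 7.e-04 -4.e-04 -1.e+00]
axis 1.4674439996239623 0.056451136181724045 want -1.6627
```

View pics/i.png

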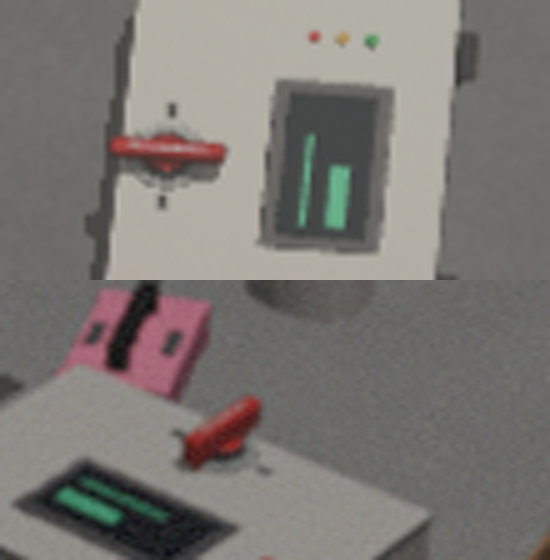

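The wing is square to the slot at -1.674 rad, against -1.663 wanted. I check numerically, in both views, that it stayed pushed in.

```bash
python3 - <<'E'
from h import *
ims={n:vision.capture(n) for n in("top","scene")}
def mask(n,a):
    a=a.astype(int);m=((a[:,:,0]>80)&(a[:,:,0]>1.5*a[:,:,1])&(a[:,:,0]>1.5*a[:,:,2]));z=np.zeros_like(m);u0,v0=(300,205) if n=="top" else (300,205)
    z[v0:v0+45,u0:u0+50]=m[v0:v0+45,u0:u0+50];return z
def model(n,c,th,push):
    L=np.array([(x,y,z) for x in(-.03,.03) for y in(-.006,.006) for z in(.121,.145)])@Rz(th).T+[c[0],c[1],-push]
    h=cv2.convexHull((proj(n,L)*8).astype(np.int32));z=np.zeros((480*8,640*8),np.uint8);cv2.fillPoly(z,[h],1);return cv2.resize(z*255,(640,480),interpolation=cv2.INTER_AREA)>127
def run(A,th,tag):
    M={n:mask(n,A[n]) for n in A};out=[]
    for push in(0,.0025,.005,.0075,.010,.0125):
        b=max((sum((m:=model(n,(x,y),th,push),(m&M[n]).sum()/(m|M[n]).sum())[1] for n in A),x,y) for x in np.arange(.553,.563,.002) for y in np.arange(-.024,-.013,.002))
        out.append((push,np.round(b,3)))
    print(tag,*out,sep="\n")
run(ims,-1.663,"now")
run({n:cv2.imread(f"pics/{n}2.png")[:,:,::-1] for n in ims},-1.214,"before")
E
```

```text
now
(0, array([ 0.876,  0.557, -0.018]))
(0.0025, array([ 0.929,  0.557, -0.018]))
(0.005, array([ 0.977,  0.559, -0.018]))
(0.0075, array([ 1.045,  0.559, -0.018]))
(0.01, array([ 1.097,  0.559, -0.018]))
(0.0125, array([ 1.121,  0.559, -0.018]))
before
(0, array([ 1.102,  0.559, -0.02 ]))
(0.0025, array([ 1.108,  0.557, -0.014]))
(0.005, array([ 1.124,  0.559, -0.018]))
(0.0075, array([ 1.133,  0.559, -0.018]))
(0.01, array([ 1.096,  0.559, -0.018]))
(0.0125, array([ 1.092,  0.559, -0.016]))
```

```bash
python3 -c "
from cell import arm;print(arm.close_job())"
```

```text
the job is handed in; nothing more can be done
None
```

I placed the battery pack in its bay, shut the door, locked the wing knob at its stop and handed the job in; the hand-in returned no verdict. After release the camera views showed the wing square to the slot and the knob further in than before; its exact depth, and the battery under the shut door, could not be checked.

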